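# Set the test bay and feed a sensor through its flap

### The job

Make the test bay the right length by rolling the recessed thumbwheel with a fingertip until the red pointer lines up with the black line on the yellow marker. Then lay the red-capped brass sensor in the trough, stem towards the orange flap, and push it through until it has dropped wholly into the bay, lying on its floor, and the flap has fallen shut behind it, the pointer still on the mark. Do not touch the pointer or its blue stop with the robot, and leave the other things on the bench where they are.

Things in the scene. Friction and masses are not known exactly. Their poses are not given: they have to be found in the camera images.
- gate (a point): Centre of the gate at trough-floor height (43 mm above the bench), in the plane of the shut flap. Axes: +y is the push direction (open trough at -y, covered bay at +y), x across, z up; the fixture stands level, yaw near 0. Opening 66 mm wide, 64 high under a steel lintel at y=-12 to +10, lintel top 70 above the floor: a vertical finger cannot follow a part in; one tilted 35 deg, tip leading, can.
- fixture: Aluminium fixture, fixed; origin 40 mm below point gate, same axes. Trough floor from y=-160 to +4 mm (the sill) between steel guides 6 mm high, 40 mm apart inside, 48 outside; base 88 mm wide. Beyond the sill the bay floor is 20 mm lower: a pushed part tips over the sill, then drops flat once its rear is past it. Bay walls 68 mm apart inside, clear roof 64 to 68 mm above the trough floor, end shut at y=+204.
- flap (a joint): Orange flap 62 mm wide, 3 thick, 40 g, hung from a hinge across the gate 60 mm above the trough floor; its lower edge hangs 12 mm above that floor, 2 mm clear of a sensor lying flat in the bay. 0 rad = hanging shut; grows as it swings into the bay (+y), up to 1.4; cannot swing outwards. Falls shut by its weight when nothing is under it.
- wheel (a joint): Angle (rad, 0 to 4.5) of the black ribbed thumbwheel: diameter 60, width 18 mm, axis along the gate's x. Only the top 10 mm of its rim shows, in a slot in the blue housing. Moving the rim's top towards the gate's +y increases it and moves the blue stop the same way, 20 mm per rad (30 mm of rim). Stays where left; a rub of about 3 N along the rim turns it: press with 6 to 12 N.
- wheel_top (a point): Topmost point of the thumbwheel's rim, middle of its width, 88 mm above the bench; fixed to the fixture (gate-frame x=-78, y=+90, z=+45 mm). Axes as the gate's. The blue housing round it is 62 mm (x) by 110 mm (y), its top 10 mm lower; the slot is 22 mm wide, 58 mm long.
- stop (a joint): Travel (m, 0 to 0.09) of the blue stop block inside the bay; its face towards the gate is at gate-frame y = 80 mm + this value. It starts too near for the sensor to fit; the wheel drives it.
- pointer (a point): Middle of the red pointer blade (4 mm thick along y, 12 mm wide, 28 mm tall) carried by the stop, over the scale ledge on the side of the bay away from the robot (gate-frame x=+53 mm), 95 mm above the bench. Axes as the gate's.
- mark (a point): Middle of the yellow marker block (14 x 18 x 20 mm) on the scale ledge (ledge top 77 mm above the bench, gate-frame x=+68 mm), in the plane of its 3 mm wide black line. Axes as the gate's. The pointer is on the mark when both have the same gate-frame y.
- sensor_red: Red-capped brass sensor, about 220 g, lying on the green mat (top 3 mm above the bench). 110 mm long along its x: cap (diameter 26) x=-55 to -49 mm, octagonal body 30 mm across flats with a red band x=-49 to +5, stem of diameter 16 to x=+55. Origin on its underside, mid-length; z up; centreline 15 mm up. Vertical flats 12 mm high at mid-height. Balances near x=-15 mm.
- red_cap (a point): Centre of the rear (cap) end face of the red sensor, x=-55 mm.
- red_stem (a point): Centre of the stem's tip of the red sensor, x=+55 mm.
- sensor_blue: Blue-capped sensor of the same shape lying on the mat; leave it alone.
- sensor_white: White-capped sensor of the same shape lying on the mat; leave it alone.
- stand_a: Brass sensor with grey cap standing on its cap, 110 mm tall, 30 mm wide, origin under its centre; leave it alone.
- stand_b: A second standing sensor like stand_a; leave it alone.
- tape: Blue tape reel, ring of 90 mm diameter, 25 mm high, lying on the mat; leave it alone.
- driver: Screwdriver, 180 mm long, lying on the mat; leave it alone.
Mind the look-alikes: they are no part of the job. Leave any pink or purple look-alike of the sensor_red alone.

How it is judged:
By the outcome, as a careful person would: the job done as asked, in the order asked, and still so for the second after the job is handed in, with the robot touching nothing.
It also fails if it takes over 72 s, if anything falls off the work surface, if the arm or the gripper's body presses on something with over 40 N, if the wrist force passes 120 N, or if a joint passes its speed limit or range.

### The arm

A 7-joint arm with a two-finger parallel gripper is mounted at the origin on the work surface. World frame = base frame: x ahead of the robot, y to its left, z up, the work surface at z = 0. Lengths are in m, angles in degrees, forces in N, time in s.
With the tool pointing down it reaches from about 0.425 to 0.875 m from the base axis. Payload 8.4 kg.
Tool frame: the origin (TCP) lies at the very end of the fingers, on their centre line; the grasp point (between the pads) lies 19 mm behind it; z points along the fingers, y is the line along which they close (so a half turn about z gives the same grasp; the last joint's range is limited). The gripper opens to 85 mm and grips with 20 to 120 N. Pads are 22 mm wide; open, the fingers measure 114 mm over their backs; the gripper's body (76 mm by 85 mm) begins 54 mm behind the grasp point. The pads swing forward as they close: fully open they stand 13 mm farther back than shut.
Start: joints at [67.598, 19.091, 2.286, 83.961, -0.768, 76.965, -3.352], TCP at [0.187, -0.623, 0.231] pointing down, gripper open.
Joint ranges: [-147.57, 147.57], [-21.85, 119.76], [-74.77, 79.35], [14.55, 137.4], [-85.83, 265.84], [4.83, 119.75], [-152.11, 152.11]. Speed limits (degrees/s): [127.2, 127.2, 159.86, 159.86, 180, 180, 180].

### API

Orientations are given as [roll, pitch, yaw] about the fixed x, y, z axes, in that order (R = Rz(yaw) Ry(pitch) Rx(roll)).
In Python, from workcell import robot, eyes, workorder gives the robot as it stands.
- The arm moves only by the shell command python3 -m jog 'ROWS' [FORCE]. ROWS is a JSON object of lists of equal length, an entry for each row: "gripper": the opening, from 0 (shut) to 1 (fully open); "travel": the shift along the tool's x, y, z in m, a list of three; "rotation": the turn, a rotation vector about the tool's x, y, z in rad, a list of three. In form: {"gripper": [gripper, ...], "travel": [[dx, dy, dz], ...], "rotation": [[ax, ay, az], ...]}. A call has 1 to 10 rows; each row is the pose to reach, as a shift and turn from the pose commanded when the call began, along the tool's axes at that moment; what a row does not reach only later rows make up. A row lasts 1/10 s, in which the tool goes at most 50 mm and 8.59 degrees, less where a joint would pass 70% of its speed; a pose out of reach is approached as far as the arm can. A call with a gripper value outside its range is refused whole. The fingers move at their own pace and stop on an object; FORCE is the grip in N (left out, the last holds). Time passes only in rows, so rows that repeat a pose let the fingers close. It gives the time, the measured TCP pose, the force, the opening and the grip force at its end, in the units of the state.
- robot.get_state(): the state, without advancing time (a new reading comes with each control period).
- eyes.camera(name): name is "side" or "top"; returns a dict with "img" (420x560x3 uint8, red, green, blue), "K" (3x3 intrinsics, pixels), "dist" ([k1, k2, p1, p2, k3] as OpenCV has them; the pictures are not rectified), "rvec" (rotation vector, rad) and "tvec" (3), from world to camera coordinates, as OpenCV has them. Camera axes: x right, y down, z forward; pixel columns grow to the right and rows downward; lengths in m; the calibration is good to about 2 mm. A picture is of the moment at which its call begins. There is no depth.
- workorder.close_job(): hands the job in; it is judged then, once.
The state is a dict: "time": time; "q": joint angles; "joint_velocities": joint speeds; "joint_efforts": joint torques, N m; "tool_pos": TCP position; "orientation": TCP orientation; "contact_force": force on the tool from outside, world axes, zero at the start; "moment": the same for the moment, N m; "width": finger opening in m; "finger_force": force on a finger pad.
Only numpy, scipy, OpenCV 4.12 (cv2) and the standard library are available. Lean on these libraries where they do the work, as an engineer would, in place of code of your own. Each camera call takes 0.05 s, during which the arm holds its last target. There are 200 camera calls.

## Working session

There is one attempt and no reset: what is moved stays moved. The work goes in short steps, Python scripts to look and compute and a shell command to move; the robot and the scene stay as the last step left them, time stands still between calls to the robot, and variables do not carry over. Pictures are saved under pics/ and viewed, at most 10 in all, crops included, and the job is handed in when it is done.

```bash
ls; mkdir -p pics; python3 - <<'E'
from workcell import robot, eyes
import cv2
s=robot.get_state()
print({k:s[k] for k in('time','tool_pos','orientation','width','contact_force')})
for n in('side','top'):
    c=eyes.camera(n); cv2.imwrite(f'pics/{n}0.png',c['img'][:,:,::-1]); 
    R=cv2.Rodrigues(c['rvec'])[0]; print(n,c['K'].tolist() if hasattr(c['K'],'tolist') else c['K'],c['dist'],(-R.T@c['tvec']).round(3),R.round(2).tolist())
E
```

```text
pics
{'time': 0.0, 'tool_pos': array([ 0.18682752, -0.62208805,  0.23041627]), 'orientation': array([-1.79906311e+02,  8.62022335e-03,  1.67200542e+01]), 'width': 0.08511531673135543, 'contact_force': array([-0.00654205,  0.18983463, -0.15352972])}
side [[393.9536328370005, 0.0, 278.7559036219451], [0.0, 393.9536328370005, 209.85104930078478], [0.0, 0.0, 1.0]] [-0.06100309  0.          0.          0.          0.        ] [0.084 0.874 0.876] [[-0.93, -0.36, 0.0], [-0.22, 0.57, -0.79], [0.28, -0.74, -0.61]]
top [[385.6873656269483, 0.0, 275.0206136343607], [0.0, 385.6873656269483, 216.31334368379166], [0.0, 0.0, 1.0]] [-0.01863451  0.          0.          0.          0.        ] [ 0.301 -0.066  1.007] [[-0.0, -1.0, 0.01], [-0.99, 0.0, -0.16], [0.16, -0.01, -0.99]]
```

View pics/side0.png

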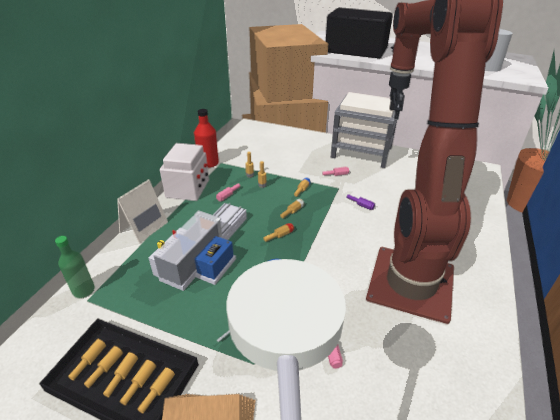

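View pics/top0.png

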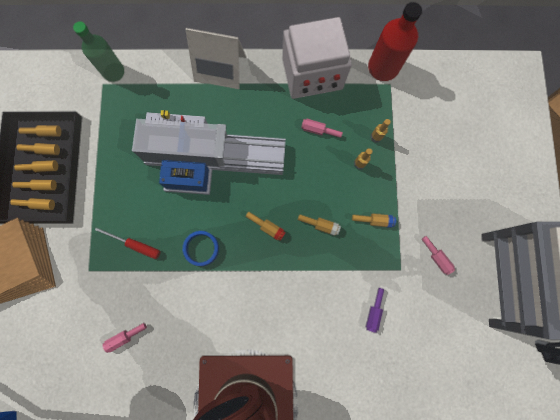

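Top view: the sensors on the mat are red-cap (cap 282,233; stem tip 249,214), white-cap (338,229) and blue-cap (394,222). There are pink pieces at (322,128), (438,255) and (125,337), and a purple one at (376,310). The one with a brass body and a red cap is the one at (265,225). The fixture has its trough at (255,153), bay at (180,140), wheel at (182,173), yellow marker at (165,115) and pointer at (183,119). I'll confirm with one enlarged crop.

```bash
cat > h.py <<'E'
import numpy as np, cv2
from workcell import robot, eyes
def ray(c,uv):
    p=cv2.undistortPoints(np.array([[uv]],float),c['K'],c['dist'])[0,0]
    R=cv2.Rodrigues(c['rvec'])[0]; return -R.T@np.ravel(c['tvec']), R.T@np.array([*p,1.])
def atz(c,uv,z):
    o,d=ray(c,uv); return o+d*(z-o[2])/d[2]
def proj(c,P):
    return cv2.projectPoints(np.array(P,float).reshape(-1,3),c['rvec'],c['tvec'],c['K'],c['dist'])[0][:,0]
def tri(a,ua,b,ub):
    (o1,d1),(o2,d2)=ray(a,ua),ray(b,ub); d1/=np.linalg.norm(d1); d2/=np.linalg.norm(d2)
    st=np.linalg.lstsq(np.c_[d1,-d2],o2-o1,rcond=None)[0]
    p,q=o1+d1*st[0],o2+d2*st[1]; return (p+q)/2,np.linalg.norm(p-q)
def crop(c,x,y,w,h,k,name):
    cv2.imwrite(name,cv2.resize(c['img'][y:y+h,x:x+w,::-1],None,fx=k,fy=k,interpolation=cv2.INTER_CUBIC))
E
python3 - <<'E'
from h import *
c=eyes.camera('top'); s=eyes.camera('side')
import pickle; pickle.dump((c,s),open('c0.pkl','wb'))
crop(c,130,100,165,150,4,'pics/a1.png')
crop(s,145,190,165,105,4.8,'pics/a2.png')
E
```

```text
(no output)
```

View pics/a1.png

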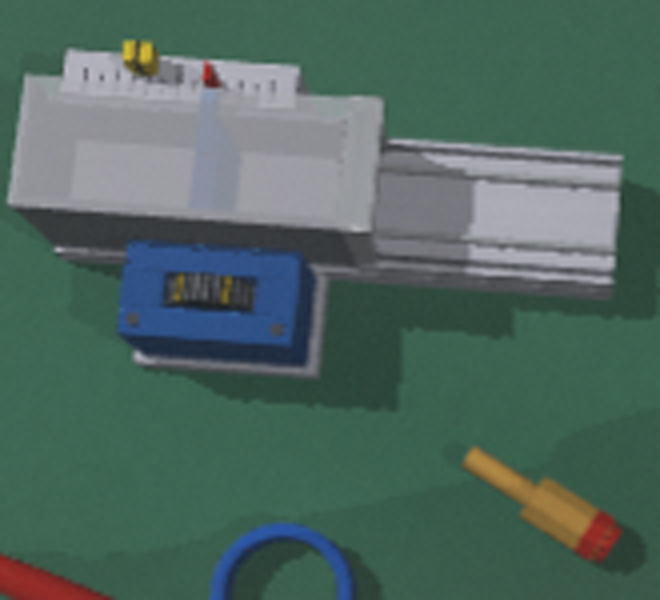

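View pics/a2.png

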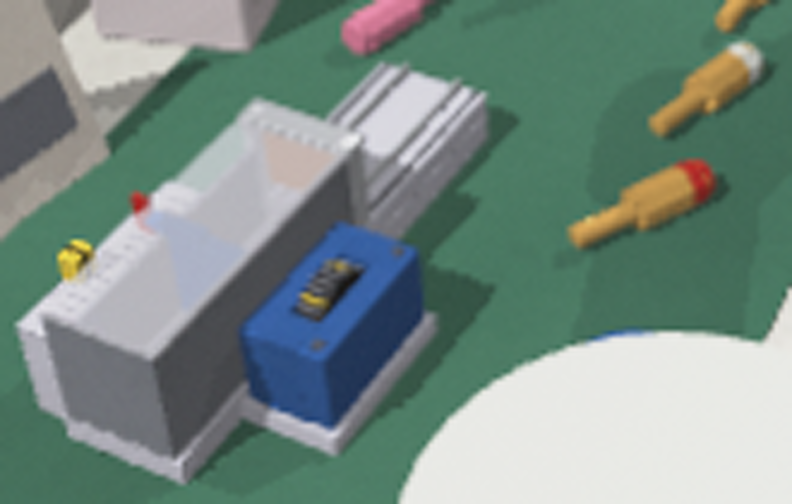

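The crop confirms it: brass body, red cap, lying at about (265,225) in the top view with its stem pointing to the upper left. Pointer (182,118), mark line (165,113) and housing corners are visible in both views.

```bash
python3 - <<'E'
from h import *; import pickle
from scipy.optimize import least_squares
c,s=pickle.load(open('c0.pkl','rb'))
T=lambda u,v:((u+.5)/4-.5+130,(v+.5)/4-.5+100)
S=lambda u,v:((u+.5)/4.8-.5+145,(v+.5)/4.8-.5+190)
G=np.array([[-47,145],[-47,35],[-109,35],[-109,145]])/1e3
tp=np.array([T(132,243),T(305,253),T(297,345),T(120,333)]); sp=np.array([S(243,324),S(342,222),S(420,258),S(325,362)])
# trough end: floor-level guide tops far outer / near outer at y=-160, z=+6
Gt=np.array([[24,-160,6],[-24,-160,6]])/1e3
def pts(p,G3):
    a=p[2]; R=np.array([[np.cos(a),-np.sin(a)],[np.sin(a),np.cos(a)]]); G3=np.atleast_2d(G3)
    return np.c_[G3[:,:2]@R.T+p[:2],G3[:,2]+.043]
H=np.c_[G,np.full(4,.035)]
for nm,f in (('both',lambda p:np.r_[proj(c,pts(p,H))-tp,proj(s,pts(p,H))-sp].ravel()),('top',lambda p:(proj(c,pts(p,H))-tp).ravel()),('side',lambda p:(proj(s,pts(p,H))-sp).ravel())):
    r=least_squares(f,[.55,.05,0]); print(nm,r.x[:2].round(4),np.degrees(r.x[2]).round(2),np.abs(r.fun).max().round(2))
    if nm=='both': p=r.x
print('pred trough end px crop',((proj(c,pts(p,Gt))+.5-[130,100])*4).round(0).tolist())
print('pred trough base end',((proj(c,pts(p,np.array([[44,-160,-40],[-44,-160,-40],[44,-160,0],[20,-160,0.],[-20,-160,0]])/1e3))+.5-[130,100])*4).round(0).tolist())
a=p[2]
def gf(w): d=w[:2]-p[:2]; return (np.array([[np.cos(a),np.sin(a)],[-np.sin(a),np.cos(a)]])@d*1e3).round(1),round(w[2]*1e3-43,1)
for n,t,u in (('ptrtop',T(208,64),S(140,195)),('mark',T(139,42),S(76,242)),('cap',T(607,540),S(708,180)),('stem',T(468,456),S(578,240))):
    w,e=tri(c,t,s,u); print(n,w.round(4),'err',e.round(4),gf(w))
print('z-assumed ptr',gf(atz(c,T(208,64),.109)),gf(atz(s,S(140,195),.109)))
print('mark',gf(atz(c,T(139,42),.097)),gf(atz(s,S(76,242),.097)))
for n,t,u in (('cap',T(607,540),S(708,180)),('stem',T(468,456),S(578,240))): print(n,atz(c,t,.018).round(4),atz(s,u,.018).round(4))
print('wheel_top',pts(p,[-.078,.09,.045]))
E
```

```text
both [0.6328 0.0595] -4.67 2.35
top [0.6341 0.0594] -3.83 0.82
side [0.6295 0.0605] -6.15 1.4
pred trough end px crop [[624.0, 184.0], [618.0, 255.0]]
pred trough base end [[624.0, 179.0], [614.0, 304.0], [626.0, 158.0], [623.0, 193.0], [618.0, 252.0]]
ptrtop [0.6982 0.1553 0.1088] err 0.0026 (array([ 57.4, 100.9]), np.float64(65.8))
mark [0.7162 0.2007 0.1015] err 0.0025 (array([ 71.6, 147.5]), np.float64(58.5))
cap [ 0.411  -0.0917  0.0161] err 0.0077 (array([-208.8, -168.8]), np.float64(-26.9))
stem [ 0.469  -0.0008  0.0158] err 0.002 (array([-158.3,  -73.5]), np.float64(-27.2))
z-assumed ptr (array([ 58.6, 101.4]), np.float64(66.0)) (array([ 55.7, 101.1]), np.float64(66.0))
mark (array([ 74.8, 149.6]), np.float64(54.0)) (array([ 74., 144.]), np.float64(54.0))
cap [ 0.4146 -0.0908  0.018 ] [ 0.4064 -0.09    0.018 ]
stem [ 0.4697 -0.0007  0.018 ] [0.467  0.0013 0.018 ]
wheel_top [[0.5624311 0.1555543 0.088    ]]
```

```bash
cat >> h.py <<'E'
from scipy.spatial.transform import Rotation as Ro
def need(pos,rpy,start=None):
    """travel / rotvec in the tool frame from the measured pose (or start=(pos,rpy))"""
    s=robot.get_state(); p0,e0=start or (s['tool_pos'],s['orientation'])
    R0=Ro.from_euler('xyz',e0,degrees=True); R1=Ro.from_euler('xyz',rpy,degrees=True)
    print('travel',R0.inv().apply(np.array(pos)-p0).round(4).tolist(),'rot',(R0.inv()*R1).as_rotvec().round(4).tolist())
E
python3 - <<'E'
from h import *; import pickle
c,s=pickle.load(open('c0.pkl','rb'))
T=lambda u,v:((u+.5)/4-.5+130,(v+.5)/4-.5+100)
for u,v,z in((383,140,.043),(623,155,.043),(622,187,.049),(385,172,.049),(613,252,.049)): print(atz(c,T(u,v),z).round(4))
im=c['img'][195:245,235:295].astype(int); r,g,b=im[...,0],im[...,1],im[...,2]
m=((r-g>15)&(r-b>50)).astype(np.uint8); m=cv2.morphologyEx(m,cv2.MORPH_OPEN,np.ones((2,2)))
ys,xs=np.nonzero(m); P=np.array([atz(c,(x+235,y+195),.02)[:2] for x,y in zip(xs,ys)])
q=P.mean(0); w,V=np.linalg.eigh(np.cov((P-q).T)); d=V[:,1]*np.sign(V[1,1]); t=(P-q)@d
print(len(P),q,np.degrees(np.arctan2(d[1],d[0])),t.min(),t.max(), (q+d*t.min()).round(4),(q+d*t.max()).round(4))
need([.5,-.3,.25],[180,0,5]); need([.562,.142,.13],[180,0,-4.3])
E
```

```text
[0.6758 0.0553 0.043 ]
[ 0.6654 -0.1021  0.043 ]
[ 0.6413 -0.1011  0.049 ]
[0.6516 0.0528 0.049 ]
[ 0.5976 -0.0949  0.049 ]
363 [ 0.43259397 -0.05763188] 57.54256963711846 -0.046138146346019426 0.06406786174983888 [ 0.4078 -0.0966] [ 0.467  -0.0036]
travel [0.3926, -0.2186, -0.0191] rot [-0.0011, 0.0002, 0.2045]
travel [0.5791, -0.6239, 0.1013] rot [-0.001, 0.0003, 0.3668]
```

```bash
python3 -m jog '{"gripper":[0,0,0,0,0,0,0,0,0,0],"travel":[[0.39,-0.22,-0.02],[0.39,-0.22,-0.02],[0.39,-0.22,-0.02],[0.39,-0.22,-0.02],[0.39,-0.22,-0.02],[0.39,-0.22,-0.02],[0.39,-0.22,-0.02],[0.579,-0.624,0],[0.579,-0.624,0],[0.579,-0.624,0]],"rotation":[[0,0,0.2],[0,0,0.2],[0,0,0.2],[0,0,0.2],[0,0,0.2],[0,0,0.2],[0,0,0.2],[0,0,0.362],[0,0,0.362],[0,0,0.362]]}'; python3 -c "
from h import *; need([.562,.142,.13],[180,0,-4])"
```

```text
time: 1.2
tool_pos: [0.466, -0.2265, 0.2424]
orientation: [180.0, 0.0, -4.1]
contact_force: [0.7, 0.6, -0.6]
width: -0.0
finger_force: 0.0
travel [0.0695, -0.3744, 0.1124] rot [0.0, 0.0001, -0.0014]
```

```bash
python3 -m jog '{"gripper":[0,0,0,0,0,0,0,0,0,0],"travel":[[0.07,-0.374,0.06],[0.07,-0.374,0.06],[0.07,-0.374,0.06],[0.07,-0.374,0.06],[0.07,-0.374,0.06],[0.07,-0.374,0.06],[0.07,-0.374,0.06],[0.07,-0.374,0.06],[0.07,-0.374,0.112],[0.07,-0.374,0.112]],"rotation":[[0,0,0],[0,0,0],[0,0,0],[0,0,0],[0,0,0],[0,0,0],[0,0,0],[0,0,0],[0,0,0],[0,0,0]]}'; python3 -c "
from h import *; c=eyes.camera('top');s=eyes.camera('side')
a=c['img'][80:200,120:240,::-1]; b=s['img'][180:300,140:260,::-1]
cv2.imwrite('pics/b1.png',cv2.resize(np.hstack([a,b]),None,fx=3.3,fy=3.3,interpolation=2)); print(need([.562,.142,.092],[180,0,-4]))"
```

```text
time: 2.2
tool_pos: [0.5585, 0.1397, 0.1253]
orientation: [179.9, 0.5, -3.9]
contact_force: [-1.0, -1.2, -1.6]
width: -0.0002
finger_force: 0.0
travel [0.0007, -0.0034, 0.0381] rot [0.001, 0.0027, -0.001]
None
```

View pics/b1.png

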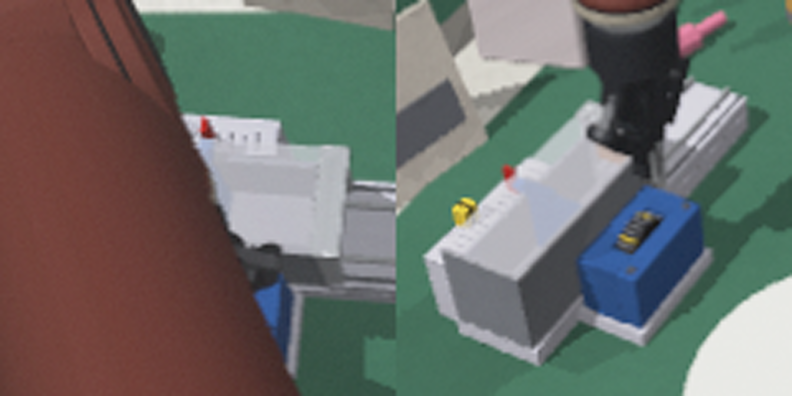

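The side picture shows the tip above the housing at about (218,234), with the wheel under it at about (214,249). The pointer and the mark stay visible to the side camera, so I descend to the rim.

```bash
python3 -m jog '{"gripper":[0,0,0,0],"travel":[[0,0,0.015],[0,0,0.03],[0,0,0.035],[0,0,0.035]],"rotation":[[0,0,0],[0,0,0],[0,0,0],[0,0,0]]}'; python3 - <<'E'
from h import *; s=eyes.camera('side'); print(robot.get_state()['tool_pos'],robot.get_state()['contact_force'],proj(s,robot.get_state()['tool_pos']))
E
```

```text
time: 2.7
tool_pos: [0.5614, 0.1391, 0.0949]
orientation: [180.0, 0.1, -4.1]
contact_force: [0.9, -0.8, 0.6]
width: -0.0003
finger_force: 0.0
[0.56182522 0.1393891  0.09559117] [ 0.33492992 -0.29906793  0.34622276] [[216.60078145 241.32947418]]
```

```bash
python3 -m jog '{"gripper":[0,0,0,0,0],"travel":[[0,-0.004,0.003],[0,-0.004,0.005],[0,-0.004,0.007],[0,-0.004,0.008],[0,-0.004,0.008]],"rotation":[[0,0,0],[0,0,0],[0,0,0],[0,0,0],[0,0,0]]}'
```

```text
time: 3.25
tool_pos: [0.5621, 0.1435, 0.0874]
orientation: [180.0, 0.0, -4.0]
contact_force: [-0.2, -0.1, -0.2]
width: 0.0001
finger_force: 0.0
```

```bash
python3 -m jog '{"gripper":[0,0,0,0],"travel":[[0,0,0.001],[0,0,0.002],[0,0,0.002],[0,0,0.002]],"rotation":[[0,0,0],[0,0,0],[0,0,0],[0,0,0]]}'
```

```text
time: 3.65
tool_pos: [0.5624, 0.1437, 0.0866]
orientation: [180.0, -0.0, -4.0]
contact_force: [-4.3, -0.3, 9.1]
width: -0.0001
finger_force: 4.3
```

```bash
python3 -m jog '{"gripper":[0,0,0],"travel":[[0,-0.003,0],[0,-0.006,0],[0,-0.006,0]],"rotation":[[0,0,0],[0,0,0],[0,0,0]]}'; python3 - <<'E'
from h import *; c=eyes.camera('side'); cv2.imwrite('pics/raw.png',c['img'][:,:,::-1])
im=c['img'].astype(int); r,g,b=im[...,0],im[...,1],im[...,2]
m=(r-g>80)&(r-b>60); ys,xs=np.nonzero(m[215:245,160:190]); print('red',len(xs),xs.mean()+160,ys.mean()+215)
m=(r-b>80)&(g-b>60); ys,xs=np.nonzero(m[230:255,145:175]); print('yel',len(xs),xs.mean()+145,ys.mean()+230, sorted(zip(ys+230,xs+145)))
E
```

```text
time: 3.95
tool_pos: [0.563, 0.1495, 0.0875]
orientation: [180.0, -0.1, -4.0]
contact_force: [-7.0, -3.5, 18.5]
width: 0.0004
finger_force: 9.0
red 9 172.77777777777777 232.33333333333334
yel 32 159.78125 243.375 [(np.int64(240), np.int64(160)), (np.int64(240), np.int64(161)), (np.int64(240), np.int64(162)), (np.int64(241), np.int64(160)), (np.int64(241), np.int64(161)), (np.int64(241), np.int64(162)), (np.int64(241), np.int64(163)), (np.int64(242), np.int64(158)), (np.int64(242), np.int64(159)), (np.int64(242), np.int64(160)), (np.int64(242), np.int64(162)), (np.int64(242), np.int64(163)), (np.int64(243), np.int64(157)), (np.int64(243), np.int64(158)), (np.int64(243), np.int64(159)), (np.int64(243), np.int64(160)), (np.int64(243), np.int64(161)), (np.int64(244), np.int64(157)), (np.int64(244), np.int64(158)), (np.int64(244), np.int64(159)), (np.int64(244), np.int64(160)), (np.int64(244), np.int64(161)), (np.int64(245), np.int64(158)), (np.int64(245), np.int64(159)), (np.int64(245), np.int64(160)), (np.int64(245), np.int64(161)), (np.int64(246), np.int64(158)), (np.int64(246), np.int64(159)), (np.int64(246), np.int64(160)), (np.int64(247), np.int64(158)), (np.int64(247), np.int64(159)), (np.int64(247), np.int64(160))]
```

```bash
python3 -m jog '{"gripper":[0,0,0,0],"travel":[[0,-0.002,-0.0012],[0,-0.005,-0.001],[0,-0.008,-0.0006],[0,-0.008,-0.0006]],"rotation":[[0,0,0],[0,0,0],[0,0,0],[0,0,0]]}'; python3 - <<'E'
from h import *; c=eyes.camera('side'); 
im=c['img'].astype(int); r,g,b=im[...,0],im[...,1],im[...,2]
m=(r-g>80)&(r-b>60); ys,xs=np.nonzero(m[215:245,160:190]); print('red',len(xs),xs.mean()+160,ys.mean()+215)
E
```

```text
time: 4.4
tool_pos: [0.5636, 0.1584, 0.088]
orientation: [-180.0, -0.1, -4.0]
contact_force: [-5.1, -0.7, 14.6]
width: -0.0
finger_force: 7.2
red 6 171.33333333333334 233.5
```

```bash
python3 -m jog '{"gripper":[0,0,0,0,0],"travel":[[0,-0.003,-0.0003],[0,-0.006,0.0003],[0,-0.009,0.0010],[0,-0.012,0.002],[0,-0.012,0.002]],"rotation":[[0,0,0],[0,0,0],[0,0,0],[0,0,0],[0,0,0]]}'; python3 - <<'E'
from h import *; c=eyes.camera('side'); import pickle; c0,s0=pickle.load(open('c0.pkl','rb'))
from scipy.optimize import least_squares
def cen(c):
    im=c['img'].astype(float); r,g,b=im[...,0],im[...,1],im[...,2]
    w=np.clip(r-np.maximum(g,b)-25,0,None)[215:248,150:190]; Y,X=np.mgrid[215:248,150:190]
    w[(w<8)]=0; y=np.clip(np.minimum(r,g)-b-40,0,None)[230:255,145:175];
    return (w*X).sum()/w.sum(),(w*Y).sum()/w.sum(),w.sum()
print(cen(s0),cen(c))
E
```

```text
time: 4.95
tool_pos: [0.5648, 0.172, 0.0865]
orientation: [-179.9, -0.2, -3.9]
contact_force: [-4.5, 4.1, 15.8]
width: -0.0001
finger_force: 7.9
(np.float64(173.58573072497123), np.float64(231.79056386651322), np.float64(869.0)) (np.float64(169.5352564102564), np.float64(235.44444444444446), np.float64(936.0))
```

```bash
python3 -m jog '{"gripper":[0,0,0,0,0,0,0,0,0,0],"travel":[[0,0,-0.008],[0,0.015,-0.008],[0,0.028,-0.008],[0,0.028,-0.003],[0,0.028,-0.0016],[0,0.025,-0.002],[0,0.022,-0.0024],[0,0.018,-0.0028],[0,0.014,-0.0028],[0,0.010,-0.0026]],"rotation":[[0,0,0],[0,0,0],[0,0,0],[0,0,0],[0,0,0],[0,0,0],[0,0,0],[0,0,0],[0,0,0],[0,0,0]]}'; python3 -m jog '{"gripper":[0,0,0],"travel":[[0,-0.004,0.0006],[0,-0.008,0.0016],[0,-0.008,0.0016]],"rotation":[[0,0,0],[0,0,0],[0,0,0]]}'; python3 - <<'E'
from h import *; c=eyes.camera('side'); crop(c,145,212,45,45,13,'pics/p1.png')
E
```

```text
time: 6.0
tool_pos: [0.5637, 0.1603, 0.0879]
orientation: [-180.0, -0.1, -4.0]
contact_force: [-3.4, -2.2, 14.2]
width: -0.0001
finger_force: 6.9
time: 6.3
tool_pos: [0.5645, 0.1703, 0.087]
orientation: [-179.9, -0.1, -3.9]
contact_force: [-3.4, 2.6, 14.3]
width: 0.0001
finger_force: 7.5
```

View pics/p1.png

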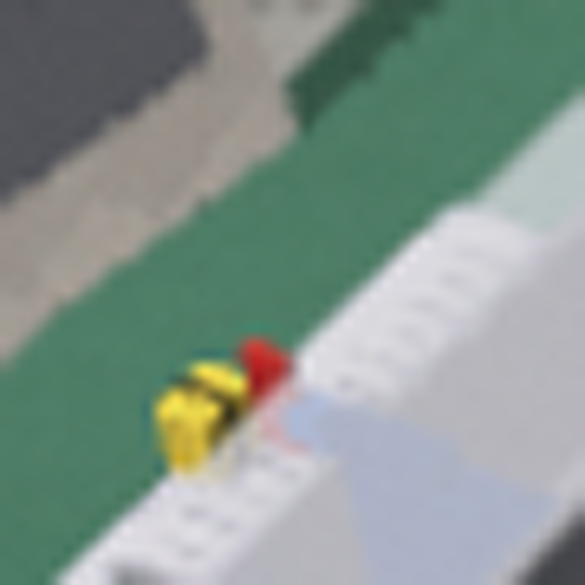

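```bash
cat >> h.py <<'E'
GP=np.array([.633,.060]); GA=np.radians(-4)
def gf(w):
    d=np.asarray(w)[:2]-GP; k,s=np.cos(GA),np.sin(GA); return np.r_[np.array([[k,s],[-s,k]])@d,w[2]-.043]*1e3
def gw(g):
    g=np.asarray(g)/1e3; k,s=np.cos(GA),np.sin(GA); return np.r_[np.array([[k,-s],[s,k]])@g[:2]+GP,g[2]+.043]
def atx(c,uv,x):
    o,d=ray(c,uv); a=gf(o); b=gf(o+d)-a; return a+b*(x-a[0])/b[0]
E
python3 - <<'E'
from h import *; import pickle
c0,s0=pickle.load(open('c0.pkl','rb'))
S=lambda u,v:((u+.5)/13-.5+145,(v+.5)/13-.5+212)
T=lambda u,v:((u+.5)/4-.5+130,(v+.5)/4-.5+100)
for n,u,x,z in(('mk near',(236,402),61,.097),('mk far',(182,379),75,.097),('mk low',(225,430),61,.087),('ptr L',(245,342),59,.109),('ptr R',(290,363),47,.109),('ptr mid',(267,352),53,.109)):
    print(n,'z-plane',gf(atz(s0,S(*u),z)).round(1),'x-plane',atx(s0,S(*u),x).round(1))
print('top mark near/far',gf(atz(c0,T(141,70),.097)).round(1),gf(atz(c0,T(138,43),.097)).round(1))
print('predicted mark block corners top px (crop4) for y=146', ((proj(c0,[gw((61,146,54)),gw((75,146,54))])+.5-[130,100])*4).round(0).tolist(),' side crop13',((proj(s0,[gw((61,146,54)),gw((75,146,54)),gw((75,155,54)),gw((61,155,54)),gw((61,137,54)),gw((61,155,34))])+.5-[145,212])*13).round(0).tolist())
E
```

```text
mk near z-plane [ 62.7 148.3  54. ] x-plane [ 61.  149.9  56. ]
mk far z-plane [ 78.7 147.4  54. ] x-plane [ 75.  150.8  58.3]
mk low z-plane [ 67.6 148.9  44. ] x-plane [ 61.  155.   51.7]
ptr L z-plane [ 63.3 140.9  66. ] x-plane [ 59.  145.   70.9]
ptr R z-plane [ 49.7 142.2  66. ] x-plane [ 47.  144.8  69.1]
ptr mid z-plane [ 56.7 141.5  66. ] x-plane [ 53.  145.   70.3]
top mark near/far [ 58.  144.8  54. ] [ 75.7 148.8  54. ]
predicted mark block corners top px (crop4) for y=146 [[140.0, 66.0], [143.0, 45.0]]  side crop13 [[249.0, 399.0], [200.0, 381.0], [174.0, 405.0], [224.0, 423.0], [274.0, 374.0], [240.0, 488.0]]
```

```bash
python3 -m jog '{"gripper":[0,0,0,0,0,0,0,0,0,0],"travel":[[0,0,-0.008],[0,0.020,-0.008],[0,0.020,-0.003],[0,0.020,-0.0018],[0,0.020,-0.0018],[0,0.017,-0.002],[0,0.014,-0.002],[0,0.0125,-0.002],[0,0.0125,-0.002],[0,0.0125,-0.008]],"rotation":[[0,0,0],[0,0,0],[0,0,0],[0,0,0],[0,0,0],[0,0,0],[0,0,0],[0,0,0],[0,0,0],[0,0,0]]}'; python3 -m jog '{"gripper":[0,0,0,0,0,0,0,0],"travel":[[0,0,-0.05],[-0.06,0.05,-0.09],[-0.06,0.1,-0.09],[-0.10,0.15,-0.09],[-0.10,0.20,-0.09],[-0.10,0.25,-0.09],[-0.10,0.3,-0.09],[-0.10,0.3,-0.09]],"rotation":[[0,0,0],[0,0,0],[0,0,0],[0,0,0],[0,0,0],[0,0,0],[0,0,0],[0,0,0]]}'; python3 - <<'E'
from h import *; c=eyes.camera('side');t=eyes.camera('top'); import pickle; pickle.dump((t,c),open('c1.pkl','wb'))
a=cv2.resize(c['img'][228:258,150:180,::-1],(390,390),interpolation=cv2.INTER_CUBIC)
b=cv2.resize(t['img'][102:132,150:180,::-1],(390,390),interpolation=cv2.INTER_CUBIC)
cv2.imwrite('pics/p2.png',np.hstack([a,b]))
E
```

```text
time: 7.35
tool_pos: [0.5625, 0.1559, 0.0927]
orientation: [-180.0, 0.1, -4.0]
contact_force: [-0.3, -0.4, -0.5]
width: 0.0003
finger_force: 0.0
time: 8.15
tool_pos: [0.4411, -0.1398, 0.1833]
orientation: [180.0, 0.0, -4.1]
contact_force: [0.9, -0.5, -0.4]
width: 0.0001
finger_force: 0.0
```

View pics/p2.png

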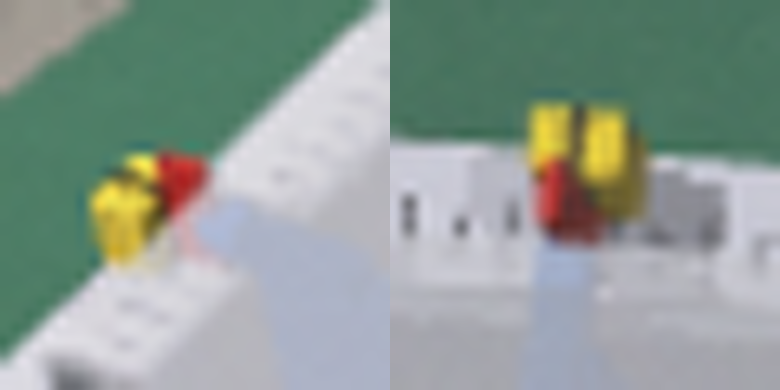

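```bash
python3 - <<'E'
from h import *; import pickle
t,s=pickle.load(open('c1.pkl','rb'))
T=lambda u,v:((u+.5)/13-.5+150,(v+.5)/13-.5+102); S=lambda u,v:((u+.5)/13-.5+150,(v+.5)/13-.5+228)
print('TOP mark',gf(atz(t,T(189,107),.097)),gf(atz(t,T(186,160),.097)),'ptr',gf(atz(t,T(164,168),.109)),gf(atz(t,T(158,235),.109)))
print('SIDE mark',gf(atz(s,S(125,168),.097)),gf(atz(s,S(165,185),.097)),'ptr',gf(atz(s,S(165,154),.109)),gf(atz(s,S(207,170),.109)))
inv=lambda P,o:((P+.5-o)*13).round(0).astype(int).tolist()
for y in(141,145,148):
  P=[gw((x,y+d,z)) for x,d,z in((59,2,66),(59,-2,66),(47,-2,66),(47,2,66),(47,2,45),(59,2,45))]
  print('ptr',y,'top',inv(proj(t,P),[150,102]),'side',inv(proj(s,P),[150,228]))
y=147;P=[gw((x,y+d,54)) for x,d in((75,9),(75,0),(75,-9),(61,-9),(61,0),(61,9))]
print('mark',y,'top',inv(proj(t,P),[150,102]),'side',inv(proj(s,P),[150,228]))
E
```

```text
TOP mark [ 77.30932814 149.08233366  54.        ] [ 66.48242774 148.40344523  54.        ] ptr [ 59.4734984  148.46899839  66.        ] [ 46.00716991 148.03589473  66.        ]
SIDE mark [ 77.73427971 145.80932324  54.        ] [ 65.85999116 146.43270763  54.        ] ptr [ 62.07834504 147.82040167  66.        ] [ 50.17850134 148.00671411  66.        ]
ptr 141 top [[193, 173], [214, 174], [207, 234], [186, 232], [215, 277], [223, 218]] side [[190, 146], [201, 135], [244, 150], [233, 161], [249, 230], [206, 215]]
ptr 145 top [[172, 171], [193, 173], [186, 232], [165, 231], [195, 275], [202, 217]] side [[179, 156], [190, 146], [233, 161], [222, 172], [238, 241], [195, 225]]
ptr 148 top [[156, 170], [177, 172], [170, 231], [149, 230], [179, 274], [187, 216]] side [[170, 164], [182, 154], [225, 169], [213, 180], [229, 249], [187, 233]]
mark 147 top [[152, 116], [199, 119], [245, 122], [237, 191], [190, 188], [144, 185]] side [[106, 199], [132, 175], [157, 151], [206, 169], [181, 193], [156, 218]]
```

```bash
python3 - <<'E'
from h import *; import pickle
t,s=pickle.load(open('c1.pkl','rb'))
for n,c,y0,y1,x0,x1 in(('top',t,109,122,158,174),('side',s,238,250,154,169)):
    im=c['img'].astype(int); r,g,b=[im[y0:y1,x0:x1,i] for i in range(3)]
    print(n,'cols',x0); print('red-max(g,b)'); 
    for i in range(y1-y0): print(y0+i,(r-np.maximum(g,b))[i].tolist(),'|Y',(np.minimum(r,g)-b)[i].tolist())
E
```

```text
top cols 158
red-max(g,b)
109 [-42, -42, -42, -40, -41, -42, -41, -40, -42, -41, -43, -41, -42, -42, -43, -41] |Y [-22, -21, -23, -21, -21, -22, -21, -21, -23, -21, -21, -21, -22, -21, -21, -21]
110 [-41, -41, -30, 0, 6, 2, -8, -4, -11, -15, -32, -42, -43, -43, -42, -41] |Y [-21, -22, 2, 102, 98, 90, 9, 60, 57, 49, -1, -22, -22, -23, -21, -22]
111 [-42, -42, -21, 18, 22, 15, 6, 19, 22, 15, -21, -41, -43, -43, -42, -43] |Y [-24, -23, 18, 133, 127, 94, 24, 99, 128, 121, 8, -21, -23, -22, -22, -21]
112 [-41, -40, -21, 17, 23, 17, 10, 23, 22, 22, 2, -22, -45, -43, -45, -43] |Y [-21, -21, 19, 139, 130, 90, 38, 132, 135, 126, 39, 12, -23, -22, -23, -22]
113 [-13, -13, -1, 22, 23, 18, 12, 22, 22, 24, 10, 0, -44, -42, -45, -43] |Y [-12, -9, 43, 136, 130, 90, 41, 134, 133, 126, 52, 41, -23, -21, -23, -22]
114 [-12, -7, 11, 49, 88, 44, 11, 22, 25, 24, 11, 9, 0, -11, -14, -16] |Y [-12, -7, 32, 102, 48, 21, 55, 134, 132, 114, 52, 30, 5, -11, -14, -16]
115 [-10, -11, 0, 52, 122, 63, 21, 21, 23, 18, 11, 9, -7, -9, -10, -13] |Y [-10, -11, -4, 39, 5, 4, 39, 99, 100, 80, 50, 26, -7, -9, -10, -13]
116
[... 1896 characters left out ...]
45 [-48, -49, -48, -10, 25, 25, 25, 14, 10, 26, 23, -31, -36, -37, -28] |Y [-26, -25, -23, 63, 110, 114, 111, 65, 37, -6, -6, -31, -36, -37, -28]
246 [-49, -48, -47, -14, 24, 26, 27, 9, 5, 9, 25, -11, -35, -35, -26] |Y [-26, -24, -24, 50, 110, 111, 118, 39, 15, -5, -6, -18, -35, -35, -26]
247 [-47, -47, -49, -42, 24, 26, 17, 5, 5, 8, 20, 8, -10, -25, -25] |Y [-25, -24, -26, -14, 108, 110, 75, 13, 12, -1, -5, -11, -17, -25, -25]
248 [-48, -48, -47, -37, 10, 12, 8, 5, 3, -5, -3, 1, 1, -5, -17] |Y [-24, -24, -23, -21, 25, 43, 28, 18, 9, -6, -7, -9, -8, -9, -17]
249 [-48, -47, -37, -12, -4, -2, -4, 2, -7, -7, -4, -4, -4, -7, -8] |Y [-26, -23, -20, -12, -6, -4, -5, -1, -7, -7, -5, -5, -5, -8, -8]
```

```bash
python3 - <<'E'
from h import *; import pickle
t,s=pickle.load(open('c1.pkl','rb'))
print(gf(atz(t,(163.75,112.5),.097)),gf(atz(t,(161.81,116),.109)),gf(atz(t,(161.72,117),.109)))
# side line: mark on near edge etc
P=lambda y:proj(s,[gw((61,y,54)),gw((75,y,54)),gw((61,y,44)),gw((59,y,66)),gw((47,y,66)),gw((53,y,66))]).round(1).tolist()
print(P(148),P(147))
E
```

```text
[ 70.02356414 149.05783333  54.        ] [ 55.41249295 148.8466189   66.        ] [ 52.79821998 148.76336524  66.        ]
[[163.2, 242.6], [159.4, 241.2], [163.8, 245.1], [163.0, 239.7], [166.3, 240.9], [164.7, 240.3]] [[163.4, 242.4], [159.6, 241.0], [164.0, 244.9], [163.3, 239.5], [166.6, 240.7], [164.9, 240.1]]
```

The pointer is at gate y = 148.8 mm and the mark at 149.05 mm, both from the top view, so they agree within measurement error. Next I pick up the sensor.

```bash
python3 - <<'E'
from h import *
print(robot.get_state()['q'])
need([.428,-.065,.10],[180,0,57.5]); need([.428,-.065,.010],[180,0,57.5])
E
```

```text
[ 30.27272486   0.19016954 -17.89942001 111.77971287   0.12375753
  68.08178493 -82.10212008]
travel [-0.0187, -0.0757, 0.0829] rot [0.0003, 0.0013, -1.0809]
travel [-0.0186, -0.0757, 0.1729] rot [0.0003, 0.0013, -1.0809]
```

```bash
python3 -m jog '{"gripper":[0.6,0.6,0.6,0.6,0.6,0.6,0.6,0.6,0.6,0.6],"travel":[[-0.019,-0.076,0.083],[-0.019,-0.076,0.083],[-0.019,-0.076,0.083],[-0.019,-0.076,0.083],[-0.019,-0.076,0.083],[-0.019,-0.076,0.083],[-0.019,-0.076,0.083],[-0.019,-0.076,0.083],[-0.019,-0.076,0.083],[-0.019,-0.076,0.083]],"rotation":[[0,0,-1.08],[0,0,-1.08],[0,0,-1.08],[0,0,-1.08],[0,0,-1.08],[0,0,-1.08],[0,0,-1.08],[0,0,-1.08],[0,0,-1.08],[0,0,-1.08]]}'; python3 - <<'E'
from h import *
print(robot.get_state()['q'])
need([.428,-.065,.010],[180,0,57.5])
s=eyes.camera('side'); crop(s,230,190,80,70,8,'pics/g1.png'); print(((proj(s,[[.428,-.065,.018],[.4078,-.0966,.018],[.467,-.0036,.018]])+.5-[230,190])*8).round())
E
```

```text
time: 9.25
tool_pos: [0.4285, -0.0596, 0.1001]
orientation: [-180.0, -0.0, 57.7]
contact_force: [0.2, -0.2, 1.0]
width: 0.0511
finger_force: 0.0
[ 26.07500566   1.96893525 -24.2027348  120.71345113   0.94338586
  57.50729334 -30.93286129]
travel [-0.0049, 0.0025, 0.0901] rot [-0.0003, -0.0001, 0.0033]
[[432. 325.]
 [503. 291.]
 [289. 393.]]
```

View pics/g1.png

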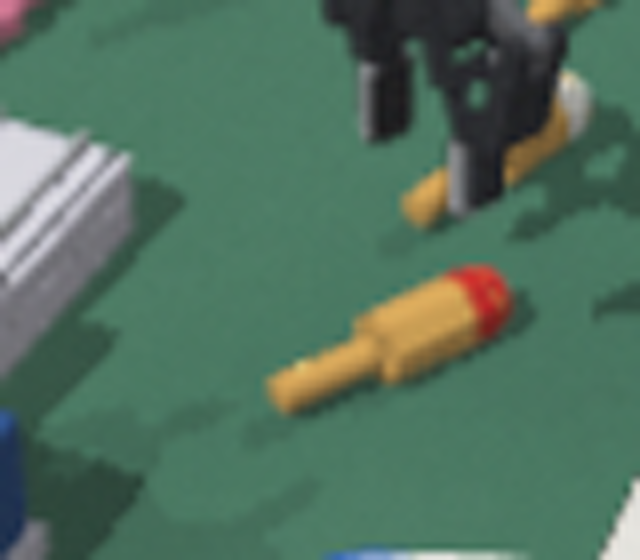

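The view shows the red sensor's body centre at (283,231), which matches the predicted grasp point. The jaws are parallel to it, so I descend and grip.

```bash
python3 -m jog '{"gripper":[0.6,0.6,0.6,0.6,0.6,0,0,0,0,0],"travel":[[-0.005,0.0025,0.03],[-0.005,0.0025,0.06],[-0.005,0.0025,0.08],[-0.005,0.0025,0.09],[-0.005,0.0025,0.09],[-0.005,0.0025,0.09],[-0.005,0.0025,0.09],[-0.005,0.0025,0.09],[-0.005,0.0025,0.09],[-0.005,0.0025,0.09]],"rotation":[[0,0,0],[0,0,0],[0,0,0],[0,0,0],[0,0,0],[0,0,0],[0,0,0],[0,0,0],[0,0,0],[0,0,0]]}' 40; python3 - <<'E'
from h import *
g=gw((0,-88,8)); print(g); need([g[0],g[1],.14],[180,0,86]); 
E
```

```text
time: 10.3
tool_pos: [0.429, -0.0656, 0.0114]
orientation: [179.9, -0.0, 57.8]
contact_force: [-0.8, 0.1, 7.7]
width: 0.0292
finger_force: 40.5
[ 0.62686143 -0.02778564  0.051     ]
travel [0.1374, 0.1476, -0.1282] rot [0.0021, -0.0002, -0.4914]
```

```bash
python3 -m jog '{"gripper":[0,0,0,0,0,0,0,0,0,0],"travel":[[0,0,-0.03],[0,0,-0.07],[0,0,-0.11],[0.137,0.148,-0.128],[0.137,0.148,-0.128],[0.137,0.148,-0.128],[0.137,0.148,-0.128],[0.137,0.148,-0.128],[0.137,0.148,-0.128],[0.137,0.148,-0.128]],"rotation":[[0,0,0],[0,0,0],[0,0,0],[0,0,-0.49],[0,0,-0.49],[0,0,-0.49],[0,0,-0.49],[0,0,-0.49],[0,0,-0.49],[0,0,-0.49]]}' 60; python3 - <<'E'
from h import *
st=robot.get_state();print(st['q']); g=gw((0,-88,8)); need([g[0],g[1],.053],[180,0,86])
s=eyes.camera('side');t=eyes.camera('top')
a=cv2.resize(s['img'][150:250,190:290,::-1],(400,400),interpolation=2);b=cv2.resize(t['img'][100:200,200:300,::-1],(400,400),interpolation=2)
cv2.imwrite('pics/h1.png',np.hstack([a,b]))
p=st['tool_pos'];z=p[2]+.004; d=np.array([np.cos(np.radians(86)),np.sin(np.radians(86))])
for x in(-37,73): 
    P=[*(p[:2]+d*x/1e3),z+.004]; print(x,(proj(s,P)-[190,150])*4,(proj(t,P)-[200,100])*4)
E
```

```text
time: 11.3
tool_pos: [0.6251, -0.0286, 0.1379]
orientation: [-179.9, 0.0, 85.9]
contact_force: [0.1, 0.4, -3.5]
width: 0.0283
finger_force: 61.3
[ 19.86554866  22.36681567 -26.95722795  92.78548326  10.77240714
  67.51275568 -13.60150631]
travel [0.001, 0.0018, 0.0849] rot [-0.0013, 0.0004, -0.0018]
-37 [[154.31382197 144.97465114]] [[285.67603355 159.96865375]]
73 [[ 80.71430488 217.59693712]] [[ 98.2071407  147.55576621]]
```

View pics/h1.png

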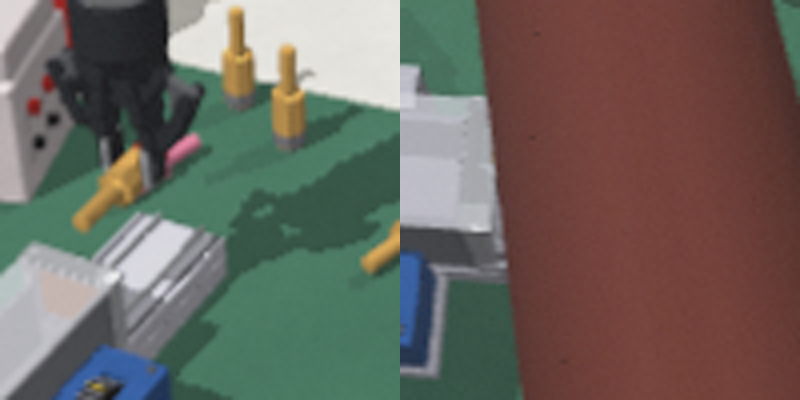

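The sensor is held level in the side view, with the stem tip at (210,205), which is where the model puts it. I lower it into the trough.

```bash
python3 -m jog '{"gripper":[0,0,0,0,0,0,0],"travel":[[0.001,0.002,0.02],[0.001,0.002,0.05],[0.001,0.002,0.075],[0.001,0.002,0.082],[0.001,0.002,0.084],[0.001,0.002,0.085],[0.001,0.002,0.085]],"rotation":[[0,0,0],[0,0,0],[0,0,0],[0,0,0],[0,0,0],[0,0,0],[0,0,0]]}'
```

```text
time: 12.1
tool_pos: [0.6291, -0.0275, 0.0547]
orientation: [179.9, 0.0, 85.9]
contact_force: [0.3, 0.0, -2.9]
width: 0.0281
finger_force: 61.2
```

```bash
python3 -m jog '{"gripper":[0,0,0,0],"travel":[[0,-0.0018,0.001],[0,-0.0018,0.002],[0,-0.0018,0.003],[0,-0.0018,0.003]],"rotation":[[0,0,0],[0,0,0],[0,0,0],[0,0,0]]}'
```

```text
time: 12.5
tool_pos: [0.6267, -0.0273, 0.0516]
orientation: [180.0, 0.0, 85.9]
contact_force: [-5.3, -0.1, 8.4]
width: 0.0282
finger_force: 62.6
```

```bash
python3 -m jog '{"gripper":[0.55,0.55,0.55,0.55,0.55,0.55,0.55,0.55],"travel":[[0,0,-0.001],[0,0,-0.001],[0,0,-0.001],[0,0,-0.02],[0,0,-0.05],[0,0,-0.08],[-0.04,0,-0.08],[-0.06,0,-0.08]],"rotation":[[0,0,0],[0,0,0],[0,0,0],[0,0,0],[0,0,0],[0,0,0],[0,0,0],[0,0,0]]}' ; python3 - <<'E'
from h import *
R=Ro.from_euler('xyz',[180,0,86],degrees=True)*Ro.from_rotvec([0,.611,0]); e=R.as_euler('xyz',degrees=True); print(e, R.as_matrix()[:,2])
g=gw((0,-155,16)); print(g); need(np.r_[g[:2],.13],e); need(g,e)
s=eyes.camera('side'); crop(s,190,170,80,80,7,'pics/k1.png')
print(((proj(s,[gw((0,-125,15)),gw((0,-15,15))])+.5-[190,170])*7).round())
E
```

```text
time: 13.3
tool_pos: [0.6228, -0.09, 0.1315]
orientation: [179.9, 0.1, 85.9]
contact_force: [-0.3, -1.0, -1.0]
width: 0.0468
finger_force: 0.0
[180.         -35.00772128  86.        ] [ 0.04001837  0.57228935 -0.81907474]
[ 0.62218775 -0.09462243  0.059     ]
travel [-0.0047, -0.0003, 0.0015] rot [0.003, 0.6126, -0.0016]
travel [-0.0046, -0.0005, 0.0725] rot [0.003, 0.6126, -0.0016]
[[283. 266.]
 [160. 397.]]
```

View pics/k1.png

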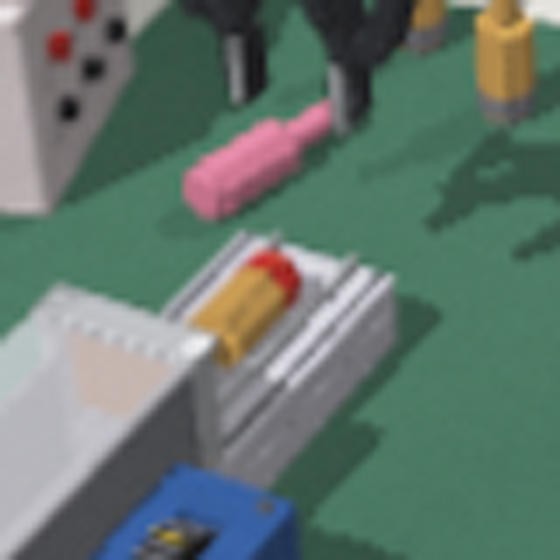

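The sensor lies between the guides, cap at (230,208), stem towards the gate. Next I shut the fingers, tilt 35° and come down behind the cap.

```bash
python3 -m jog '{"gripper":[0,0,0,0,0,0,0,0,0,0],"travel":[[-0.005,0,0],[-0.005,0,0],[-0.005,0,0],[-0.005,0,0],[-0.005,0,0],[-0.005,0,0.02],[-0.005,0,0.04],[-0.005,0,0.06],[-0.005,0,0.072],[-0.005,0,0.072]],"rotation":[[0,0.613,0],[0,0.613,0],[0,0.613,0],[0,0.613,0],[0,0.613,0],[0,0.613,0],[0,0.613,0],[0,0.613,0],[0,0.613,0],[0,0.613,0]]}'; python3 - <<'E'
from h import *
st=robot.get_state();print(st['q'],gf(st['tool_pos'])); R=Ro.from_euler('xyz',st['orientation'],degrees=True)
for y in(-134,-60,-20,-3): need(gw((0,y,16)),[180,-35,86])
print('per 10mm +y:',R.inv().apply(gw((0,10,0))-gw((0,0,0))).round(4))
E
```

```text
time: 14.35
tool_pos: [0.6209, -0.0913, 0.0564]
orientation: [-179.8, -35.1, 85.9]
contact_force: [-0.5, -0.3, 0.8]
width: 0.0001
finger_force: 0.0
[ 45.05716343  37.95124097 -31.02317433  90.9202789  -16.96787054
  65.70597609  22.51029766] [  -1.50542929 -151.82443275   13.42064351]
travel [0.0161, 0.0015, 0.0081] rot [-0.0021, -0.0026, -0.0018]
travel [0.0766, 0.0015, 0.0508] rot [-0.0021, -0.0026, -0.0018]
travel [0.1093, 0.0015, 0.0738] rot [-0.0021, -0.0026, -0.0018]
travel [0.1232, 0.0015, 0.0836] rot [-0.0021, -0.0026, -0.0018]
per 10mm +y: [ 0.0082 -0.      0.0058]
```

```bash
python3 -m jog '{"gripper":[0,0,0,0,0,0,0,0,0,0],"travel":[[0.008,0.0015,0.003],[0.016,0.0015,0.008],[0.024,0.0015,0.0136],[0.032,0.0015,0.0194],[0.040,0.0015,0.025],[0.048,0.0015,0.0307],[0.056,0.0015,0.0363],[0.064,0.0015,0.042],[0.072,0.0015,0.0477],[0.0766,0.0015,0.0508]],"rotation":[[0,0,0],[0,0,0],[0,0,0],[0,0,0],[0,0,0],[0,0,0],[0,0,0],[0,0,0],[0,0,0],[0,0,0]]}'; python3 - <<'E'
from h import *
st=robot.get_state();print(gf(st['tool_pos']))
for y in(-40,-20,-3): need(gw((0,y,16)),[180,-35,86])
s=eyes.camera('side'); crop(s,150,190,100,90,6,'pics/m1.png')
E
```

```text
time: 15.35
tool_pos: [0.6297, 0.001, 0.0607]
orientation: [-180.0, -35.2, 86.0]
contact_force: [-0.2, -1.3, 0.3]
width: -0.0001
finger_force: 0.8
[  0.79144973 -59.09592893  17.68468856]
travel [0.0146, -0.0008, 0.0124] rot [-0.0003, -0.0027, -0.0002]
travel [0.031, -0.0008, 0.0239] rot [-0.0003, -0.0027, -0.0002]
travel [0.0449, -0.0008, 0.0337] rot [-0.0003, -0.0027, -0.0002]
```

View pics/m1.png

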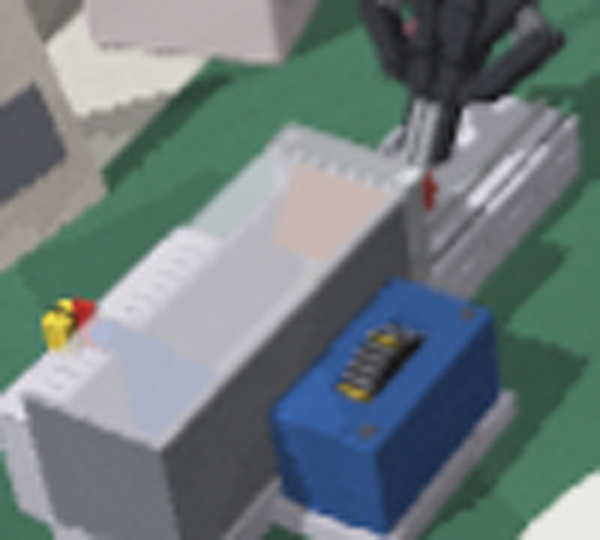

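The sensor is going in, with the cap just before the gate at (221,221) and the pointer still at the mark. That was my eleventh picture, one over the limit of 10, so from here I check by numbers only.

```bash
python3 -m jog '{"gripper":[0,0,0,0,0,0],"travel":[[0.008,0,0.006],[0.0146,-0.0008,0.011],[0.021,-0.0008,0.0155],[0.027,-0.0008,0.02],[0.031,-0.0008,0.0225],[0.031,-0.0008,0.0225]],"rotation":[[0,0,0],[0,0,0],[0,0,0],[0,0,0],[0,0,0],[0,0,0]]}'; python3 - <<'E'
from h import *
st=robot.get_state();print(gf(st['tool_pos']))
for y in(-12,-4,0): need(gw((0,y,16)),[180,-35,86])
E
```

```text
time: 16.0
tool_pos: [0.6315, 0.0391, 0.0603]
orientation: [-180.0, -35.2, 86.0]
contact_force: [-1.1, 0.6, -0.1]
width: -0.0003
finger_force: 0.0
[ -0.02896241 -20.90729773  17.25827292]
travel [0.0066, 0.0, 0.0062] rot [-0.0005, -0.0028, 0.0003]
travel [0.0131, 0.0, 0.0108] rot [-0.0005, -0.0028, 0.0003]
travel [0.0164, 0.0, 0.0131] rot [-0.0005, -0.0028, 0.0003]
```

```bash
python3 -m jog '{"gripper":[0,0,0,0,0],"travel":[[0.004,0,0.003],[0.008,0,0.006],[0.0115,0,0.0085],[0.0145,0,0.0105],[0.0145,0,0.0105]],"rotation":[[0,0,0],[0,0,0],[0,0,0],[0,0,0],[0,0,0]]}'; python3 - <<'E'
from h import *
st=robot.get_state();print(gf(st['tool_pos']))
s=eyes.camera('side')['img'].astype(int); 
r,g,b=[s[200:290,150:250,i] for i in range(3)]
m=(r-np.maximum(g,b)>12); ys,xs=np.nonzero(m); 
for x,y in zip(xs,ys): print((x+150,y+200,r[y,x]-max(g[y,x],b[y,x])),end=' ')
E
```

```text
time: 16.5
tool_pos: [0.633, 0.0565, 0.0601]
orientation: [-180.0, -35.2, 86.0]
contact_force: [-1.3, -0.4, -0.1]
width: 0.0
finger_force: 0.0
[ 0.20826796 -3.53161113 17.06324952]
(np.int64(199), np.int64(218), np.int64(16)) (np.int64(200), np.int64(218), np.int64(17)) (np.int64(201), np.int64(218), np.int64(14)) (np.int64(202), np.int64(218), np.int64(13)) (np.int64(199), np.int64(219), np.int64(17)) (np.int64(200), np.int64(219), np.int64(18)) (np.int64(201), np.int64(219), np.int64(18)) (np.int64(202), np.int64(219), np.int64(18)) (np.int64(203), np.int64(219), np.int64(17)) (np.int64(204), np.int64(219), np.int64(14)) (np.int64(199), np.int64(220), np.int64(17)) (np.int64(200), np.int64(220), np.int64(18)) (np.int64(201), np.int64(220), np.int64(18)) (np.int64(202), np.int64(220), np.int64(18)) (np.int64(203), np.int64(220), np.int64(18)) (np.int64(204), np.int64(220), np.int64(17)) (np.int64(205), np.int64(220), np.int64(17)) (np.int64(206), np.int64(220), np.int64(18)) (np.int64(207), np.int64(220), np.int64(15)) (np.int64(208), np.int64(220), np.int64(13)) (np.int64(198), np.
[... 8559 characters left out ...]
int64(245), np.int64(26)) (np.int64(164), np.int64(245), np.int64(23)) (np.int64(158), np.int64(246), np.int64(24)) (np.int64(159), np.int64(246), np.int64(25)) (np.int64(160), np.int64(246), np.int64(26)) (np.int64(164), np.int64(246), np.int64(25)) (np.int64(213), np.int64(246), np.int64(14)) (np.int64(214), np.int64(246), np.int64(17)) (np.int64(158), np.int64(247), np.int64(23)) (np.int64(159), np.int64(247), np.int64(26)) (np.int64(160), np.int64(247), np.int64(17)) (np.int64(164), np.int64(247), np.int64(20)) (np.int64(207), np.int64(254), np.int64(13)) (np.int64(208), np.int64(255), np.int64(16)) (np.int64(209), np.int64(255), np.int64(21)) (np.int64(210), np.int64(255), np.int64(16))
```

```bash
python3 -m jog '{"gripper":[0,0,0,0],"travel":[[0.0025,0,0.002],[0.005,0,0.004],[0.0055,0,0.0042],[0.0055,0,0.0042]],"rotation":[[0,0,0],[0,0,0],[0,0,0],[0,0,0]]}'; python3 -c "
from h import *; print(gf(robot.get_state()['tool_pos']))"
```

```text
time: 16.95
tool_pos: [0.6335, 0.0627, 0.0597]
orientation: [-180.0, -35.1, 85.9]
contact_force: [0.4, 0.4, -0.5]
width: -0.0
finger_force: 0.0
[ 0.3453761   2.72018024 16.68691321]
```

```bash
python3 -m jog '{"gripper":[0,0,0,0,0,0,0,0,0,0],"travel":[[-0.016,0,-0.0115],[-0.04,0,-0.029],[-0.07,0,-0.051],[-0.10,0,-0.075],[-0.13,0,-0.105],[-0.16,0,-0.14],[-0.19,0,-0.18],[-0.22,0,-0.20],[-0.24,0,-0.22],[-0.24,0,-0.22]],"rotation":[[0,0,0],[0,0,0],[0,0,0],[0,0,0],[0,0,0],[0,0,0],[0,0,0],[0,0,0],[0,0,0],[0,0,0]]}'; python3 - <<'E'
from h import *; import pickle
t,s=eyes.camera('top'),eyes.camera('side'); pickle.dump((t,s),open('c2.pkl','wb'))
t0,s0=pickle.load(open('c0.pkl','rb')); t1,s1=pickle.load(open('c1.pkl','rb'))
def or_(c):
    im=c['img'].astype(int); r,g,b=[im[...,i] for i in range(3)]; m=(r-np.maximum(g,b)>12)[212:236,190:220]; ys,xs=np.nonzero(m)
    return len(xs),xs.min()+190,xs.max()+190,ys.min()+212,ys.max()+212
print(or_(s0),or_(s1),or_(s)); print('expected shut flap px',proj(s,[gw((x,0,z)) for x in(-31,31) for z in(12,60)]).round(0).tolist())
D=lambda a,b,r0,r1,c0,c1:(np.abs(a['img'].astype(int)-b['img']).max(2)[r0:r1,c0:c1]>15)
d=D(s,s1,205,290,150,260); ys,xs=np.nonzero(d); print('side diff',len(xs)); print('\n'.join(''.join('#' if v else '.' for v in r) for r in d[::2]))
im=t['img'].astype(int); print('top ptr row116/117',(im[...,0]-np.maximum(im[...,1],im[...,2]))[115:119,158:168].tolist())
E
```

```text
time: 17.95
tool_pos: [0.6091, -0.2671, 0.1009]
orientation: [-180.0, -34.9, 85.5]
contact_force: [-0.1, -0.3, 0.6]
width: 0.0002
finger_force: 0.0
(86, np.int64(201), np.int64(213), np.int64(218), np.int64(228)) (90, np.int64(201), np.int64(213), np.int64(218), np.int64(228)) (167, np.int64(196), np.int64(213), np.int64(218), np.int64(232))
expected shut flap px [[218.0, 232.0], [217.0, 221.0], [202.0, 227.0], [200.0, 215.0]]
side diff 657
..........................................................................####..###.#.........................
........................................................................####..##########......................
....................................................................##.###..#############.###.................
..................................................................##.###..#####################...............
...................................................................###..#############.####.##.................
......................................................................#############.####.##.........
[... 3610 characters left out ...]
...............................................................
..................................#...........................................................................
................................##............................................................................
..............................................................................................................
..............................................................................................................
top ptr row116/117 [[-11, -9, -2, 50, 114, 59, 23, 21, 22, 16], [-12, -12, -3, 70, 117, 61, 38, 8, 11, 11], [-10, -9, -1, 71, 117, 50, 42, 15, 9, 10], [-11, -8, -2, 68, 99, 46, 45, 41, 25, 6]]
```

```bash
python3 - <<'E'
from h import *; import pickle
t1,s1=pickle.load(open('c1.pkl','rb')); t,s=pickle.load(open('c2.pkl','rb'))
for nm,a,b in(('top',t1,t),('side',s1,s)):
    d=b['img'].astype(int)-a['img'].astype(int)
    y0,y1,x0,x1=(118,176,132,250) if nm=='top' else (205,262,160,235)
    # warm shift: (r-b) change
    w=(d[...,0]-d[...,2])[y0:y1,x0:x1]
    print(nm,y0,x0); print('\n'.join(''.join('.' if abs(v)<4 else ('+' if v<12 else '#') if v>0 else '-' for v in r) for r in w))
    for y in range(-40,150,15): print(y,proj(b,gw((0,y,0))).round(0).tolist(),end=' ')
E
```

```text
top 118 132
........+.....................--.--..-................................................................................
...............................-......................................................................................
......................................................................................................................
......................................................................................................................
................................+.....................................................................................
.................................................................................................................+....
......................................................................................................................
.............................+...................................................................+....................
......................................................................................................................
.................
[... 9988 characters left out ...]
................--------------..----.............++++..
...................................-------------------...............+++...
...................................------------------............+...+.....
.....................................---------------................+......
.......................................------------.................+......
....................................-.....---------.................+......
-40 [[217.0, 225.0]] -25 [[215.0, 228.0]] -10 [[212.0, 231.0]] 5 [[209.0, 233.0]] 20 [[207.0, 236.0]] 35 [[204.0, 239.0]] 50 [[202.0, 242.0]] 65 [[199.0, 245.0]] 80 [[196.0, 248.0]] 95 [[193.0, 251.0]] 110 [[190.0, 254.0]] 125 [[187.0, 257.0]] 140 [[185.0, 260.0]]
```

```bash
python3 - <<'E'
from h import *; import pickle
t1,s1=pickle.load(open('c1.pkl','rb')); t,s=pickle.load(open('c2.pkl','rb'))
for z in(-20,-12,0,10): print(z,'tip',gf(atz(t,(179.5,149.5),.043+z/1e3))[:2].round(1),'shoulder',gf(atz(t,(196.3,148),.043+z/1e3))[:2].round(1))
print('flap edge col 209.5: z-> y',[(z,gf(atz(t,(209.5,140),.043+z/1e3))[1].round(1)) for z in(12,20,30,40,50)])
im=t['img']; 
for r in(140,149,151): print(r,[tuple(int(v) for v in im[r,c]) for c in range(176,240,3)])
E
```

```text
-20 tip [  0.8 119.4] shoulder [ 8.  75.2]
-12 tip [ -1.8 117.2] shoulder [ 5.3 73.4]
0 tip [ -5.8 113.9] shoulder [ 1.3 70.7]
10 tip [ -9.1 111.2] shoulder [-2.1 68.4]
flap edge col 209.5: z-> y [(12, np.float64(36.1)), (20, np.float64(34.5)), (30, np.float64(32.6)), (40, np.float64(30.7)), (50, np.float64(28.7))]
140 [(172, 171, 179), (171, 173, 181), (171, 171, 180), (171, 172, 178), (171, 173, 180), (171, 172, 179), (171, 171, 179), (173, 171, 180), (170, 171, 179), (171, 172, 180), (173, 173, 182), (172, 170, 177), (169, 157, 155), (150, 147, 148), (163, 166, 172), (164, 167, 172), (144, 146, 151), (127, 128, 135), (129, 129, 135), (130, 130, 138), (128, 129, 136), (179, 179, 191)]
149 [(173, 172, 180), (172, 170, 177), (169, 163, 160), (171, 164, 160), (171, 165, 160), (171, 165, 161), (172, 166, 161), (172, 165, 160), (172, 165, 162), (173, 166, 162), (171, 165, 161), (169, 160, 156), (167, 155, 153), (167, 170, 174), (163, 167, 171), (165, 167, 172), (121, 122, 129), (131, 131, 139), (131, 131, 140), (134, 133, 142), (131, 131, 138), (129, 131, 137)]
151 [(171, 172, 180), (172, 170, 177), (168, 164, 162), (169, 164, 162), (168, 163, 159), (169, 163, 160), (170, 164, 160), (169, 164, 161), (170, 163, 161), (169, 160, 160), (166, 161, 159), (167, 156, 155), (168, 156, 152), (165, 169, 173), (165, 169, 172), (163, 166, 170), (127, 128, 137), (128, 128, 135), (128, 130, 137), (130, 130, 138), (130, 130, 138), (130, 129, 138)]
```

The sensor's rear is still caught on the sill: the stem tip is at y≈117 and the flap is about 43° open. It needs about 5 mm more, pushed lower on the cap.

```bash
python3 - <<'E'
from h import *
for g in((0,-130,20),(0,-30,11),(0,-10,11),(0,8,10.5)): need(gw(g),[180,-35,86])
E
```

```text
travel [0.135, -0.0002, 0.1417] rot [0.0017, -0.0023, -0.0029]
travel [0.2116, -0.0006, 0.2066] rot [0.0017, -0.0023, -0.0029]
travel [0.228, -0.0006, 0.2181] rot [0.0017, -0.0023, -0.0029]
travel [0.2424, -0.0007, 0.2289] rot [0.0017, -0.0023, -0.0029]
```

```bash
python3 -m jog '{"gripper":[0,0,0,0,0,0,0,0,0,0],"travel":[[0.135,0,0.14],[0.135,0,0.14],[0.135,0,0.14],[0.135,0,0.14],[0.16,0,0.165],[0.185,0,0.186],[0.2116,0,0.2066],[0.22,0,0.2124],[0.228,0,0.218],[0.228,0,0.218]],"rotation":[[0,0,0],[0,0,0],[0,0,0],[0,0,0],[0,0,0],[0,0,0],[0,0,0],[0,0,0],[0,0,0],[0,0,0]]}'; python3 - <<'E'
from h import *
print(gf(robot.get_state()['tool_pos']))
for g in((0,0,10.5),(0,5,10.5),(0,8,10.5)): need(gw(g),[180,-35,86])
E
```

```text
time: 19.05
tool_pos: [0.6325, 0.0527, 0.0546]
orientation: [180.0, -35.1, 86.0]
contact_force: [-0.0, 0.2, -0.2]
width: -0.0
finger_force: 0.0
[ 8.52736048e-03 -7.29509366e+00  1.16058647e+01]
travel [0.0053, -0.0, 0.0051] rot [-0.0003, -0.0025, 0.0005]
travel [0.0094, -0.0, 0.008] rot [-0.0003, -0.0025, 0.0005]
travel [0.0119, 0.0, 0.0097] rot [-0.0003, -0.0025, 0.0005]
```

```bash
python3 -m jog '{"gripper":[0,0,0,0,0],"travel":[[0.003,0,0.0025],[0.006,0,0.005],[0.009,0,0.0075],[0.011,0,0.0088],[0.011,0,0.0088]],"rotation":[[0,0,0],[0,0,0],[0,0,0],[0,0,0],[0,0,0]]}'; python3 - <<'E'
from h import *; import pickle
print(gf(robot.get_state()['tool_pos']))
t1,s1=pickle.load(open('c1.pkl','rb')); s=eyes.camera('side')
d=s['img'].astype(int)-s1['img']; w=(d[...,0]-d[...,2])[215:245,190:212]
print('\n'.join(''.join('.' if abs(v)<4 else ('+' if v<12 else '#') if v>0 else '-' for v in r) for r in w))
E
```

```text
time: 19.55
tool_pos: [0.6337, 0.0658, 0.0536]
orientation: [-180.0, -35.1, 85.9]
contact_force: [0.2, 0.1, -0.2]
width: -0.0
finger_force: 0.0
[ 0.33866533  5.85355297 10.55891935]
.....................+
......................
.........++...........
.........++...........
.........++...........
.........#+...........
.........##...........
.........##...........
.........##...........
........+##+..........
........+##+..........
........+##+..........
........+###..........
........+#####+.......
........+########+....
.........++######+....
............++###.....
..............++......
......................
......................
......................
......................
......................
......................
......................
......................
......................
......................
......................
......................
```

The flap has swung lower and the sensor has left the side camera's line of sight, so it has probably dropped. I retreat and check.

```bash
python3 -m jog '{"gripper":[0,0,0,0,0,0,0,0,0,0],"travel":[[-0.016,0,-0.0115],[-0.04,0,-0.029],[-0.07,0,-0.051],[-0.10,0,-0.075],[-0.13,0,-0.105],[-0.16,0,-0.14],[-0.19,0,-0.18],[-0.22,0,-0.20],[-0.24,0,-0.22],[-0.24,0,-0.22]],"rotation":[[0,0,0],[0,0,0],[0,0,0],[0,0,0],[0,0,0],[0,0,0],[0,0,0],[0,0,0],[0,0,0],[0,0,0]]}'; python3 - <<'E'
from h import *; import pickle
t,s=eyes.camera('top'),eyes.camera('side'); pickle.dump((t,s),open('c3.pkl','wb'))
t1,s1=pickle.load(open('c1.pkl','rb'))
for nm,a,b in(('top',t1,t),('side',s1,s)):
    d=b['img'].astype(int)-a['img'].astype(int)
    y0,y1,x0,x1=(128,160,170,225) if nm=='top' else (215,245,190,225)
    w=(d[...,0]-d[...,2])[y0:y1,x0:x1]
    print(nm,y0,x0); print('\n'.join(''.join('.' if abs(v)<4 else ('+' if v<12 else '#') if v>0 else '-' for v in r) for r in w))
im=t['img'].astype(int); print('top ptr',(im[...,0]-np.maximum(im[...,1],im[...,2]))[115:119,158:168].tolist())
im=t1['img'].astype(int); print('before ',(im[...,0]-np.maximum(im[...,1],im[...,2]))[115:119,158:168].tolist())
for z in(-20,-12,-5,10): print(z,[(u,gf(atz(t,(u,149),.043+z/1e3))[1].round(1)) for u in(178,180,196,212,215,218)])
E
```

```text
time: 20.6
tool_pos: [0.6093, -0.2642, 0.0947]
orientation: [-180.0, -34.9, 85.5]
contact_force: [-1.0, -0.9, 0.2]
width: 0.0002
finger_force: 0.0
top 128 170
.......................................................
.......................................................
.......................................................
.......................................................
.......................................................
.......................................................
.......................................................
.......................................................
.......................................................
.......................................................
.......................................................
.......................................................
.......................................................
.......................................................
.......................................................
.......................................................
.............................................
[... 2237 characters left out ...]
, 75, 124, 51, 44, 14, 10, 11], [-12, -8, -1, 69, 105, 49, 48, 45, 27, 8]]
-20 [(178, np.float64(123.5)), (180, np.float64(118.2)), (196, np.float64(75.7)), (212, np.float64(33.3)), (215, np.float64(25.3)), (218, np.float64(17.4))]
-12 [(178, np.float64(121.3)), (180, np.float64(116.0)), (196, np.float64(73.9)), (212, np.float64(31.8)), (215, np.float64(23.9)), (218, np.float64(16.0))]
-5 [(178, np.float64(119.4)), (180, np.float64(114.1)), (196, np.float64(72.3)), (212, np.float64(30.5)), (215, np.float64(22.7)), (218, np.float64(14.8))]
10 [(178, np.float64(115.2)), (180, np.float64(110.1)), (196, np.float64(68.9)), (212, np.float64(27.7)), (215, np.float64(20.0)), (218, np.float64(12.3))]
```

The flap region is identical to the shut state, the sensor lies flat with its stem tip at y≈121, and the pointer hasn't moved. My retreat ended near the standing sensors, so I check those.

```bash
python3 - <<'E'
from h import *; import pickle
t0,s0=pickle.load(open('c0.pkl','rb')); t,s=pickle.load(open('c3.pkl','rb'))
def br(c,y0,y1,x0,x1):
    im=c['img'].astype(int); r,g,b=[im[y0:y1,x0:x1,i] for i in range(3)]; ys,xs=np.nonzero((r-b>60)&(r-g>20)&(g-b>15)); return [(len(xs),xs.mean()+x0,ys.mean()+y0)]
print('side stands',[br(c,140,192,240,272) for c in(s0,s)])
for n,u in(('a',(376,136)),('b',(360,164))): print(n,atz(t0,u,.003))
print('tcp px',proj(s,robot.get_state()['tool_pos']))
d=np.abs(t['img'].astype(int)-t0['img']).max(2)>40
print('blue/white/driver/tape diffs',d[205:245,295:350].sum(),d[205:235,350:400].sum(),d[225:262,92:165].sum(),d[228:270,180:225].sum(),'pink',d[115:140,298:345].sum())
E
```

```text
side stands [[(236, np.float64(255.4449152542373), np.float64(169.25))], [(203, np.float64(254.6551724137931), np.float64(170.04926108374383))]]
a [ 0.68764659 -0.3523647   0.003     ]
b [ 0.60795962 -0.3051157   0.003     ]
tcp px [[256.16472254 171.03026736]]
blue/white/driver/tape diffs 0 0 0 0 pink 0
```

```bash
python3 -m jog '{"gripper":[0,0,0,0,0,0,0,0],"travel":[[0.025,0,0.005],[0.045,0,-0.01],[0.079,0,-0.042],[0.11,0,-0.09],[0.13,0,-0.12],[0.13,-0.05,-0.12],[0.13,-0.10,-0.12],[0.13,-0.10,-0.12]],"rotation":[[0,0,0],[0,0,0],[0,0,0],[0,0,0],[0,0,0],[0,0,0],[0,0,0],[0,0,0]]}'; python3 - <<'E'
from h import *; import pickle
t0,s0=pickle.load(open('c0.pkl','rb')); t,s=eyes.camera('top'),eyes.camera('side')
D=lambda a,b,y0,y1,x0,x1:int((np.abs(a['img'].astype(int)-b['img']).max(2)[y0:y1,x0:x1]>40).sum())
print('side stands',D(s0,s,140,192,240,272),'top stands',D(t0,t,115,172,352,395),'side flap',D(s0,s,214,232,195,216))
im=t['img'].astype(int); print('top ptr',(im[...,0]-np.maximum(im[...,1],im[...,2]))[115:119,158:168].tolist())
E
```

```text
time: 21.5
tool_pos: [0.5084, -0.2123, 0.269]
orientation: [-179.7, -35.0, 85.7]
contact_force: [0.2, -0.1, -0.1]
width: -0.0
finger_force: 0.0
side stands 0 top stands 862 side flap 0
top ptr [[-10, -10, -2, 50, 115, 59, 21, 21, 20, 16], [-10, -11, -1, 69, 116, 61, 37, 9, 12, 10], [-10, -10, -1, 69, 115, 49, 42, 13, 10, 9], [-11, -9, -2, 67, 97, 45, 46, 41, 24, 7]]
```

The standing sensors haven't moved (zero changed pixels in the side view) and the flap is shut. Handing in.

```bash
python3 -c "
from workcell import workorder; print(workorder.close_job())"
```

```text
the job is handed in; nothing more can be done
None
```

The job is handed in at 21.5 s: by the camera data the pointer is within about 0.3 mm of the mark, the red sensor lies in the bay and the flap is shut; I viewed 11 pictures, one over the limit of 10.

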